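Lock the burr cap onto the buckwheat mill

ROBOT

A 6-joint arm with a two-finger parallel gripper is mounted at the origin on the work surface; the furniture and walls round the work are solid. World frame = base frame: x ahead of the robot, y to its left, z up, the work surface at z = 0. Lengths are in m, angles in degrees, forces in N, time in s.
With the tool pointing down it reaches from about 0.3 to 0.875 m from the base axis. Payload 6.4 kg.
Tool frame: the origin (TCP) lies midway between the tips of the shut fingers; the grasp point (between the pads) lies r.grip_depth behind it (r.grip_depth is the distance from the TCP to the grasp point, in m); z points along the fingers, x is the direction in which the jaws open and shut, and the axes are right-handed (so a half turn about z gives the same grasp; the last joint's range is limited). The gripper opens to 88 mm and grips with 3 to 60 N. Pads are 18 mm wide; open, the fingers measure 123 mm over their backs; the gripper's body (75 mm by 187 mm) begins 45 mm behind the grasp point.
Start: joints at [52.695, 10.359, 92.074, -0, 77.567, -11.82], TCP at [0.247, 0.519, 0.239] pointing down, gripper open.
Joint ranges: [-171.53, 171.53], [-51.25, 118.39], [17.06, 147.69], [-65.23, 245.23], [0, 150.52], [-178.68, 178.68]. Speed limits (degrees/s): [147.25, 147.25, 172.46, 180, 180, 180].

INTERFACE

Orientations are given as a 3x3 rotation matrix whose columns are the frame's x, y, z axes.
In Python, from plant import r, optics gives the robot as it stands.
- The arm moves only by the shell command python3 -m jog 'ROWS'. ROWS is JSON, a list of rows, each an object with "delta_rot": the turn, a rotation vector about the tool's x, y, z in rad, a list of three; "linear": the shift along the tool's x, y, z in cm, a list of three; "fingers": the finger opening in cm, from 0 to 8.81. In form: [{"delta_rot": [rx, ry, rz], "linear": [dx, dy, dz], "fingers": fingers}, ...]. A call has 1 to 5 rows; each row shifts and turns the commanded pose from where the row before left it, along the tool's axes as they then stand; what a row does not reach is not made up. A row lasts 1/10 s, in which the tool goes at most 50 mm and 8.59 degrees, less where a joint would pass 70% of its speed; a pose out of reach is approached as far as the arm can. A call with a gripper value outside its range is refused whole. The fingers move at their own pace and stop on an object; the grip force is fixed at half the most. Time passes only in rows, so rows that do not move let the fingers close. It gives the time, the measured TCP pose, the force and the opening at its end, in the units of the state.
- r.get_obs(): the state, without advancing time (a new reading comes with each control period).
- optics.snapshot(name): name is "scene" or "top"; returns a dict with "image" (400x640x3 uint8, blue, green, red), "fx", "fy", "cx", "cy" (pixels), "R" (3x3) and "t" (3): a world point X has camera coordinates R X + t. Camera axes: x right, y down, z forward; pixel columns grow to the right and rows downward; lengths in m; the calibration is good to about 2 mm. A picture is of the moment at which its call begins. There is no depth.
- r.job_done(): hands the job in, once; it reports no verdict.
The state is a dict: "t": time; "joints": joint angles; "qvel": joint speeds; "tau": joint torques, N m; "tcp_pos": TCP position; "ee_rot": TCP orientation; "force": force on the tool from outside, world axes, zero at the start; "torque": the same for the moment, N m; "grip_width": finger opening in m.
Only numpy, scipy, OpenCV 4.12 (cv2) and the standard library are available. Lean on these libraries where they do the work, as an engineer would, in place of code of your own. Each camera call takes 0.05 s, during which the arm holds its last target.

TASK

Close the table mill: take the brass burr cap with the two ears by its black bar, set it down over the mill's cone with the ears in the open gaps between the steel lugs (at the white strips), and twist it clockwise, seen from above, until the ears are tight under the lugs and up against the stops; then let go. Leave the plain white dust lid, which has no ears, where it is.

Things in the scene. Friction and masses are not known exactly. Their poses are not given: they have to be found in the camera images.
- burr_cap: Loose brass cap, 0.15 kg. Origin: centre of its underside, z up. Round flange, diameter 84, 8 mm thick, with two opposite ears along its x axis (21 mm wide, 8 mm thick, reaching 56 mm from the centre). Hollow dome above, open below: bore 60 mm wide, 36 mm deep; dome top at 40 mm. A black handle bar lies on top along x, above the ears. Same after a half turn.
- cap_bar (a point): Middle of the cap's black handle bar, 52 mm above the cap's origin: the place to pinch it from above. Bar 84 mm long (cap's x), 14 mm wide (y), from 42 to 62 mm above the origin.
- dust_lid: Loose white plastic lid, same dome, flange and black bar as the cap but with no ears; not to be used or moved. Origin: centre of its underside; bar along its x axis.
- mill: Blue round table mill, fixed, diameter 152 mm, deck 58 mm high; black spout at -x. Origin: centre of its underside, z up. Steel cone in the middle (48 mm wide, tapering from z = 70 to 20 mm at its top, z = 92): 6 mm play round it in the cap's bore. Locked: cap's x axis along the mill's x axis (either way round), where two stops halt the ears. Clockwise from above locks.
- mill_seat (a point): On the mill's axis, 64 mm above the table, axes as the mill's: the cap's origin lies here when set down, and 3 mm lower when locked. It is the centre of the black sprung seal ring's top (ring 100 mm wide). Seal spring: 3 N plus 2 N per mm, at most 4 mm of travel.
- mill_gap (a point): White strip on the deck, 64 mm from the axis, 60 degrees counter-clockwise of the mill's +x (another opposite): set the cap down with an ear over each, its x axis 60 degrees counter-clockwise of the mill's x. Free for 12 degrees either way, further counter-clockwise. From there a clockwise turn of 60 degrees reaches the stops.
- mill_lug (a point): Red mark on top of a steel lug (a second lies opposite), on the mill's +x axis, 78 mm above the table. Lugs hook in to 47 mm from the axis, span -12 to +34 degrees about +x and -x, tops up to 85 mm. Their sloping undersides force the ears 3 mm down from 30 to 20 degrees before the stop, then run level: press the cap 3 to 4 mm down first (about 10 N), or follow it down. Turning takes about 0.2 N m.
- seal (a joint): How far the seal ring is pressed down, in m: 0 free (also under the cap's own weight), 0.003 when the cap is locked, 0.004 at its limit.

How it is judged:
By the outcome, as a careful person would: the job done as asked, in the order asked, and still so for the second after the job is handed in, with the robot touching nothing.
It also fails if it takes over 48 s, if anything falls off the work surface, if the arm or the gripper's body presses on something with over 40 N, if the wrist force passes 120 N, or if a joint passes its speed limit or range.

## Working session

There is one attempt and no reset: what is moved stays moved. The work goes in short steps, Python scripts to look and compute and a shell command to move; the robot and the scene stay as the last step left them, time stands still between calls to the robot, and variables do not carry over. Pictures are saved under pics/ and viewed, and the job is handed in when it is done.

```bash
mkdir -p pics; ls
python3 - <<'E'
from plant import r, optics
import cv2,json
for n in ("scene","top"):
    s=optics.snapshot(n); cv2.imwrite(f"pics/{n}0.png",s["image"])
    print(n,s["fx"],s["fy"],s["cx"],s["cy"],s["R"],s["t"])
o=r.get_obs(); print(o); print(r.grip_depth)
E
```

```text
pics
scene 519.38756211877 519.38756211877 319.0891728691261 197.61335653585985 [[ 0.83724754 -0.54670522 -0.01139999]
 [-0.31868419 -0.47089311 -0.82261781]
 [ 0.44436128  0.69236773 -0.56848041]] [-0.43183962  0.26060878  0.83050038]
top 424.6464639944089 424.6464639944089 309.4523333605583 202.30018302144765 [[ 0.02394953 -0.99943454  0.02360108]
 [-0.98372382 -0.0277653  -0.17752899]
 [ 0.1780839  -0.01896521 -0.98383253]] [0.0355083  0.54264132 1.04659049]
{'t': 0.1, 'joints': array([ 5.26940910e+01,  1.03953217e+01,  9.21242908e+01, -2.00999257e-04,
        7.75663178e+01, -1.18183853e+01]), 'qvel': array([-0.01228325, -0.02211711, -0.10217852,  0.07521173,  0.0501042 ,
        0.03891918]), 'tau': array([-1.06934673e-03, -4.34820986e+01, -3.42699015e+01,  7.03207590e-02,
        3.40386748e-02, -3.26600639e-05]), 'tcp_pos': array([0.24711493, 0.51868041, 0.23793674]), 'ee_rot': array([[ 4.30313198e-01,  9.02679196e-01, -9.06239054e-04],
       [ 9.02678456e-01, -4.30314045e-01, -1.19500683e-03],
       [-1.46867520e-03, -3.03815258e-04, -9.99998875e-01]]), 'force': array([ 0.9228298 , -0.34501396, -0.23172048]), 'torque': array([-0.0440976 , -0.02741168,  0.01691722]), 'grip_width': 0.08807598148870113}
0.0187
```

View pics/scene0.png

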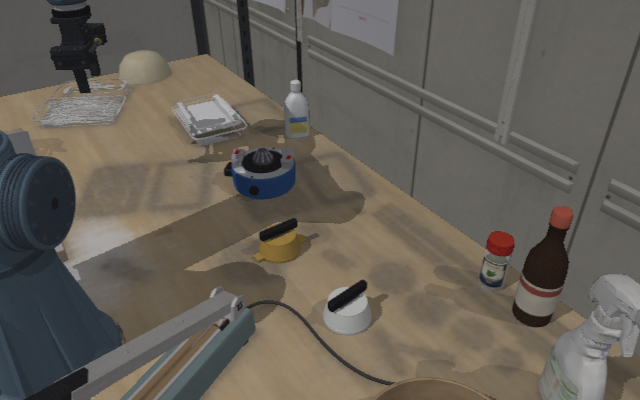

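View pics/top0.png

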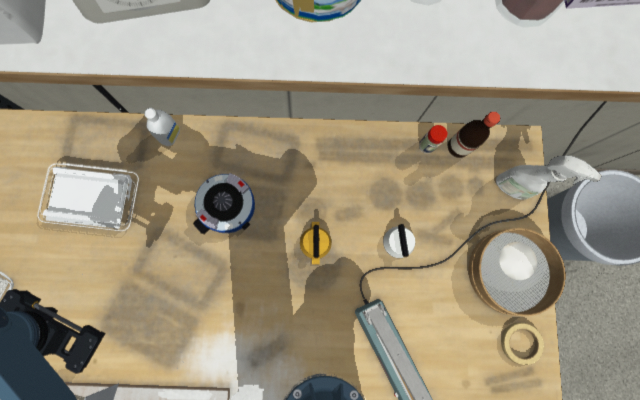

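The top view shows the mill at about (224,203), the brass cap at (316,241) and the white lid at (400,241). I'll enlarge crops to read them more closely.

```bash
cat > h.py <<'E'
import cv2, numpy as np
def crop(img,x0,y0,w,h,f,name):
    c=cv2.resize(img[y0:y0+h,x0:x0+w],None,fx=f,fy=f,interpolation=cv2.INTER_CUBIC)
    for i in range(0,w,10):
        cv2.line(c,(i*f,0),(i*f,6 if i%50 else 14),(0,0,255),1); cv2.putText(c,str(x0+i),(i*f,24),0,.35,(0,0,255),1)
    for j in range(0,h,10):
        cv2.line(c,(0,j*f),(6,j*f),(0,0,255),1); cv2.putText(c,str(y0+j),(8,j*f+4),0,.35,(0,0,255),1)
    cv2.imwrite(name,c)
def w(s,u,v,z):
    d=s["R"].T@np.array([(u-s["cx"])/s["fx"],(v-s["cy"])/s["fy"],1]); c=-s["R"].T@s["t"]
    return c+d*(z-c[2])/d[2]
def px(s,X):
    p=s["R"]@np.array(X)+s["t"]; return s["fx"]*p[0]/p[2]+s["cx"], s["fy"]*p[1]/p[2]+s["cy"]
E
python3 - <<'E'
import cv2; from h import *
t=cv2.imread("pics/top0.png"); s=cv2.imread("pics/scene0.png")
crop(t,184,165,80,75,8,"pics/t_mill.png")
crop(t,285,200,70,70,8,"pics/t_cap.png")
crop(s,215,135,95,70,8,"pics/s_mill.png")
crop(s,240,205,75,65,8,"pics/s_cap.png")
E
```

```text
(no output)
```

View pics/t_mill.png

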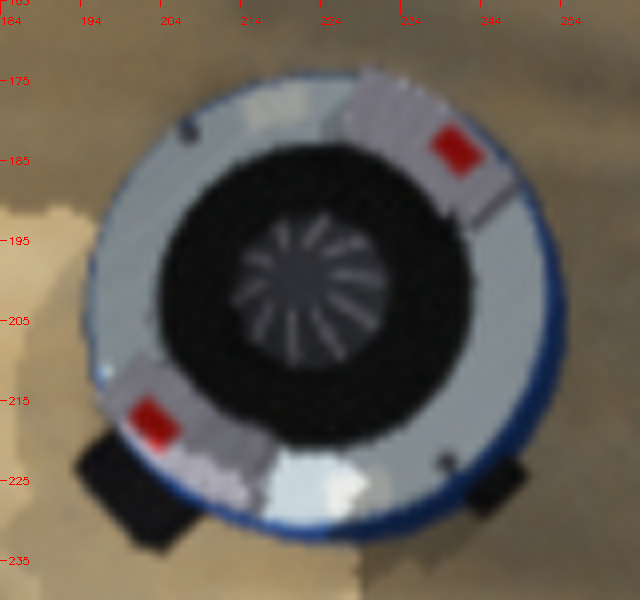

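View pics/t_cap.png

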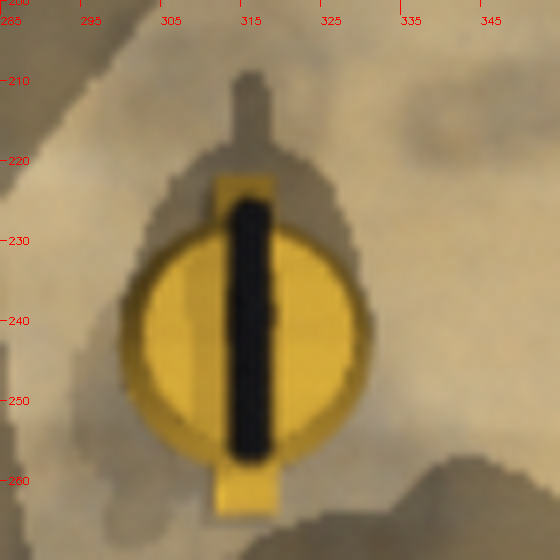

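View pics/s_mill.png

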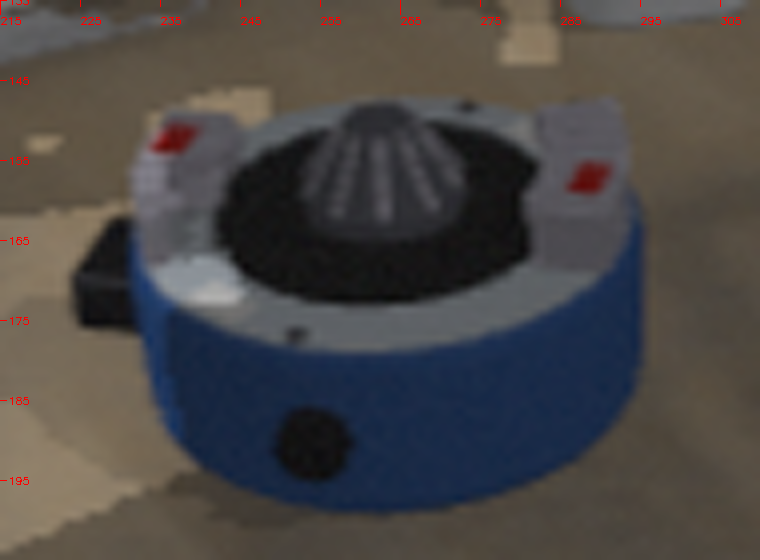

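View pics/s_cap.png

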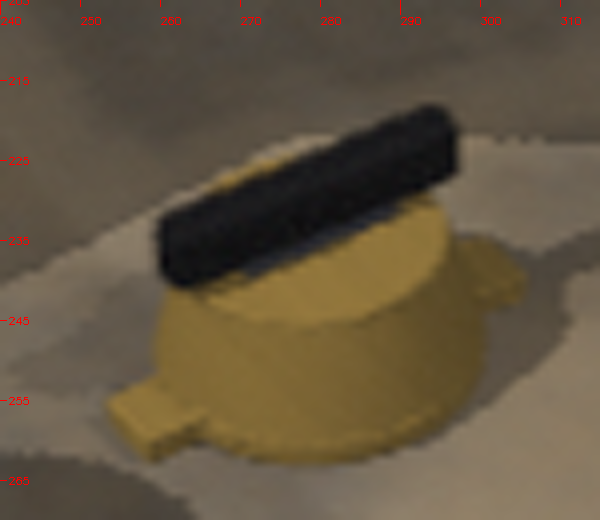

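Run:
```python
from plant import r, optics
from h import *
T=optics.snapshot("top"); S=optics.snapshot("scene")
def tm(x,y,z): return w(T,184+x/8,165+y/8,z)
def tc(x,y,z): return w(T,285+x/8,200+y/8,z)
def sm(x,y,z): return w(S,215+x/8,135+y/8,z)
def sc(x,y,z): return w(S,240+x/8,205+y/8,z)
np.set_printoptions(precision=4,suppress=True)
a=tm(457,150,.078);b=tm(154,424,.078);print("lugs top",a,b,(a+b)/2,np.linalg.norm(a-b),np.degrees(np.arctan2(*(a-b)[1::-1])))
a=sm(591,178,.078);b=sm(176,137,.078);print("lugs scene",a,b,(a+b)/2,np.linalg.norm(a-b),np.degrees(np.arctan2(*(a-b)[1::-1])))
print("ring top",tm(316,295,.064)); 
print("strips",tm(278,105,.058),tm(318,488,.058))
a=tc(250,198,.062);b=tc(250,463,.062);print("bar top",a,b,(a+b)/2,np.linalg.norm(a-b),np.degrees(np.arctan2(*(a-b)[1::-1])))
a=tc(245,175,.008);b=tc(247,515,.008);print("ears top",a,b,(a+b)/2,np.linalg.norm(a-b),np.degrees(np.arctan2(*(a-b)[1::-1])))
print("flange",tc(247,345,.004), tc(120,345,.008),tc(374,345,.008))
# scene bar top face ends
a=sc(440,108,.062);b=sc(175,222,.062);print("bar scene",a,b,(a+b)/2,np.linalg.norm(a-b),np.degrees(np.arctan2(*(a-b)[1::-1])))
```

```text
lugs top [0.5787 0.2233 0.078 ] [0.4892 0.3121 0.078 ] [0.534  0.2677 0.078 ] 0.1260664905305192 -44.792242811768794
lugs scene [0.5792 0.2229 0.078 ] [0.4904 0.3123 0.078 ] [0.5348 0.2676 0.078 ] 0.12595927188825357 -45.18414730756143
ring top [0.5336 0.2673 0.064 ]
strips [0.5962 0.2842 0.058 ] [0.4731 0.2641 0.058 ]
bar top [0.482  0.0314 0.062 ] [0.3991 0.0296 0.062 ] [0.4405 0.0305 0.062 ] 0.08292287559204002 1.2097433911569409
ears top [0.4965 0.0312 0.008 ] [0.3849 0.0282 0.008 ] [0.4407 0.0297 0.008 ] 0.11162529193729509 1.5593779560041927
flange [0.4406 0.0292 0.004 ] [0.4391 0.0711 0.008 ] [ 0.4413 -0.0124  0.008 ]
bar scene [0.4804 0.032  0.062 ] [0.4044 0.0285 0.062 ] [0.4424 0.0303 0.062 ] 0.07608576919216703 2.5830647930823085
```

```bash
cat > go.py <<'E'
import sys; from plant import r; from h import *
np.set_printoptions(precision=4,suppress=True)
def go(x,y,z,ang=None):
    o=r.get_obs(); R=o["ee_rot"]; d=R.T@(np.array([x,y,z])-o["tcp_pos"])*100
    a=np.degrees(np.arctan2(R[1,0],R[0,0]))
    print("t",o["t"],"tcp",o["tcp_pos"],"ang",a,"F",o["force"],"T",o["torque"],"w",o["grip_width"])
    print("tool shift cm",d, "" if ang is None else "rz rad %.4f"%(-np.radians(ang-a)), "R22",R[:,2])
if __name__=="__main__": go(*map(float,sys.argv[1:]))
E
python3 -m jog '[{"delta_rot":[0,0,-0.118],"linear":[0,0,0],"fingers":6},{"delta_rot":[0,0,-0.118],"linear":[0,0,0],"fingers":6},{"delta_rot":[0,0,-0.118],"linear":[0,0,0],"fingers":6},{"delta_rot":[0,0,-0.118],"linear":[0,0,0],"fingers":6}]'
python3 go.py 0.4407 0.030 0.12 91.5
```

```text
t: 0.6
tcp_pos: [0.2473, 0.5189, 0.2384]
ee_rot: [[-0.032, 0.999, -0.0], [0.999, 0.032, -0.0], [-0.0, -0.0, -1.0]]
force: [0.2, -0.3, -0.6]
grip_width: 0.0604
t 0.6 tcp [0.2473 0.5189 0.2384] ang 91.83719026415883 F [ 0.2367 -0.262  -0.5871] T [ 0.0059 -0.018   0.0192] w 0.060365350073589265
tool shift cm [-49.4814  17.7667  11.859 ] rz rad 0.0059 R22 [-0.0003 -0.0004 -1.    ]
```

```bash
python3 -m jog '[{"delta_rot":[0,0,0],"linear":[-4.1,1.48,0.4],"fingers":6},{"delta_rot":[0,0,0],"linear":[-4.1,1.48,0.4],"fingers":6},{"delta_rot":[0,0,0],"linear":[-4.1,1.48,0.4],"fingers":6},{"delta_rot":[0,0,0],"linear":[-4.1,1.48,0.4],"fingers":6},{"delta_rot":[0,0,0],"linear":[-4.1,1.48,0.4],"fingers":6}]' | head -2
python3 -m jog '[{"delta_rot":[0,0,0],"linear":[-4.1,1.48,0.4],"fingers":6},{"delta_rot":[0,0,0],"linear":[-4.1,1.48,0.4],"fingers":6},{"delta_rot":[0,0,0],"linear":[-4.1,1.48,0.4],"fingers":6},{"delta_rot":[0,0,0],"linear":[-4.1,1.48,0.4],"fingers":6},{"delta_rot":[0,0,0],"linear":[-4.1,1.48,0.4],"fingers":6}]'
python3 go.py 0.4407 0.030 0.12 91.5
```

```text
t: 1.1
tcp_pos: [0.3271, 0.3146, 0.2185]
t: 1.6
tcp_pos: [0.4068, 0.1116, 0.1987]
ee_rot: [[-0.027, 1.0, 0.001], [1.0, 0.027, 0.0], [0.0, 0.001, -1.0]]
force: [0.5, 0.5, -0.4]
grip_width: 0.0601
t 1.6 tcp [0.4068 0.1116 0.1987] ang 91.55983007532838 F [ 0.5211  0.5158 -0.3531] T [ 0.0542 -0.008   0.0172] w 0.060062165670875786
tool shift cm [-8.2457  3.1642  7.8722] rz rad 0.0010 R22 [ 0.0006  0.0001 -1.    ]
```

```bash
python3 -m jog '[{"delta_rot":[0,0,0],"linear":[-2.7,1.05,2],"fingers":4.5},{"delta_rot":[0,0,0],"linear":[-2.7,1.05,2],"fingers":4.5},{"delta_rot":[0,0,0],"linear":[-2.7,1.05,2],"fingers":4.5},{"delta_rot":[0,0,0],"linear":[0,0,1],"fingers":4.5},{"delta_rot":[0,0,0],"linear":[0,0,0],"fingers":4.5}]' | head -2
python3 go.py 0.4407 0.030 0.043 91.5
python3 - <<'E'
from plant import optics; from h import *
T=optics.snapshot("top");S=optics.snapshot("scene")
crop(T["image"],285,190,80,80,7,"pics/t1.png"); crop(S["image"],230,150,100,75+40,5,"pics/s1.png")
E
```

```text
t: 2.1
tcp_pos: [0.4388, 0.0331, 0.1272]
t 2.1 tcp [0.4388 0.0331 0.1272] ang 91.44944829344465 F [ 0.3889 -0.2398 -0.1626] T [ 0.0083 -0.0334 -0.0437] w 0.04490367181193847
tool shift cm [-0.3291  0.2108  8.4174] rz rad -0.0009 R22 [-0.0037  0.001  -1.    ]
```

View pics/t1.png

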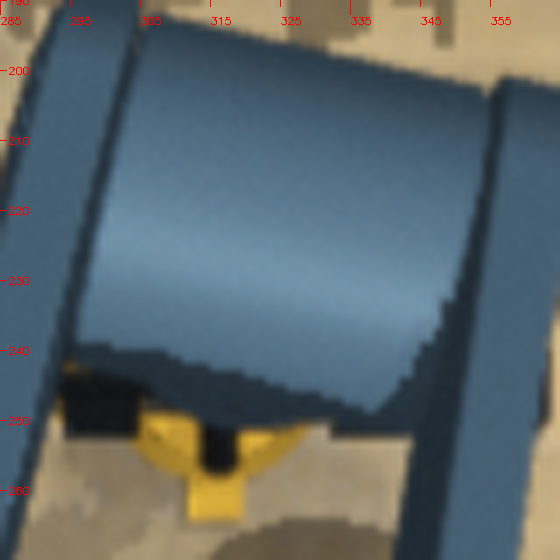

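View pics/s1.png

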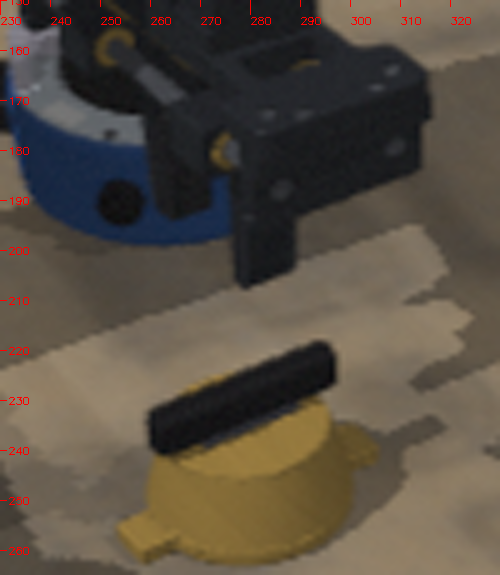

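The scene crop shows the fingers straddling the bar from above, with nothing touching. I'll descend next.

```bash
python3 -m jog '[{"delta_rot":[0,0,0],"linear":[-0.15,0.1,2],"fingers":4.5},{"delta_rot":[0,0,0],"linear":[-0.15,0.1,2],"fingers":4.5},{"delta_rot":[0,0,0],"linear":[0,0,1.5],"fingers":4.5},{"delta_rot":[0,0,0],"linear":[0,0,1],"fingers":4.5},{"delta_rot":[0,0,0],"linear":[0,0,0],"fingers":4.5}]' | head -2
python3 go.py 0.4407 0.030 0.0425 91.5
```

```text
t: 2.7
tcp_pos: [0.4416, 0.0311, 0.0633]
t 2.7 tcp [0.4416 0.0311 0.0633] ang 91.63678655680049 F [-0.4381 -0.1075 -0.7464] T [ 0.0486  0.0168 -0.0219] w 0.04519822763932895
tool shift cm [-0.1092 -0.0902  2.0808] rz rad 0.0024 R22 [-0.0013  0.0004 -1.    ]
```

```bash
python3 -m jog '[{"delta_rot":[0,0,0],"linear":[-0.1,-0.05,0.8],"fingers":4.5},{"delta_rot":[0,0,0],"linear":[0,0,0.7],"fingers":4.5},{"delta_rot":[0,0,0],"linear":[0,0,0.3],"fingers":4.5},{"delta_rot":[0,0,0],"linear":[0,0,0],"fingers":4.5}]' | head -2
python3 go.py 0.4407 0.030 0.0425 91.5
```

```text
t: 3.1
tcp_pos: [0.4415, 0.0292, 0.0454]
t 3.1 tcp [0.4415 0.0292 0.0454] ang 91.55185808605147 F [ 0.374   0.2939 -0.3382] T [ 0.013   0.0161 -0.0354] w 0.04495789430498001
tool shift cm [ 0.0813 -0.0783  0.2865] rz rad 0.0009 R22 [-0.0007  0.0001 -1.    ]
```

```bash
python3 -m jog '[{"delta_rot":[0,0,0],"linear":[0.04,-0.05,0.2],"fingers":4.5},{"delta_rot":[0,0,0],"linear":[0,0,0],"fingers":2.5},{"delta_rot":[0,0,0],"linear":[0,0,0],"fingers":0.5},{"delta_rot":[0,0,0],"linear":[0,0,0],"fingers":0.5},{"delta_rot":[0,0,0],"linear":[0,0,0],"fingers":0.5}]'
python3 go.py 0.4407 0.030 0.0425 91.5
```

```text
t: 3.6
tcp_pos: [0.4414, 0.0296, 0.0438]
ee_rot: [[-0.027, 1.0, 0.0], [1.0, 0.027, 0.0], [0.0, 0.0, -1.0]]
force: [-0.7, -0.1, -0.8]
grip_width: 0.0151
t 3.6 tcp [0.4414 0.0296 0.0438] ang 91.55614780480586 F [-0.6964 -0.1363 -0.7864] T [ 0.1063 -0.0277  0.0522] w 0.015149298882845984
tool shift cm [ 0.0404 -0.0675  0.134 ] rz rad 0.0010 R22 [ 0.0002  0.0001 -1.    ]
```

```bash
python3 -m jog '[{"delta_rot":[0,0,0],"linear":[0,0,0],"fingers":0.5},{"delta_rot":[0,0,0],"linear":[0,0,-1],"fingers":0.5},{"delta_rot":[0,0,0],"linear":[0,0,-3],"fingers":0.5},{"delta_rot":[0,0,0],"linear":[0,0,-4],"fingers":0.5},{"delta_rot":[0,0,0],"linear":[0,0,-4],"fingers":0.5}]'
python3 -m jog '[{"delta_rot":[0,0,0],"linear":[0,0,0],"fingers":0.5}]'
python3 go.py 0.5342 0.2676 0.165 105
python3 - <<'E'
from plant import optics; from h import *
S=optics.snapshot("scene")
crop(S["image"],210,90,120,130,4,"pics/s2.png")
E
```

```text
t: 4.1
tcp_pos: [0.4405, 0.0297, 0.1652]
ee_rot: [[-0.027, 1.0, -0.001], [1.0, 0.027, 0.0], [0.0, -0.001, -1.0]]
force: [1.5, -0.2, -0.0]
grip_width: 0.0139
t: 4.2
tcp_pos: [0.445, 0.0289, 0.1697]
ee_rot: [[-0.028, 1.0, 0.011], [1.0, 0.028, -0.002], [-0.002, 0.01, -1.0]]
force: [0.0, 0.5, -1.5]
grip_width: 0.0139
t 4.2 tcp [0.445  0.0289 0.1697] ang 91.57666018914718 F [ 0.0341  0.5276 -1.5333] T [ 0.0397 -0.0514 -0.0538] w 0.013867476937708685
tool shift cm [23.6133  9.5729  0.5123] rz rad -0.2343 R22 [ 0.0105 -0.0022 -0.9999]
```

View pics/s2.png

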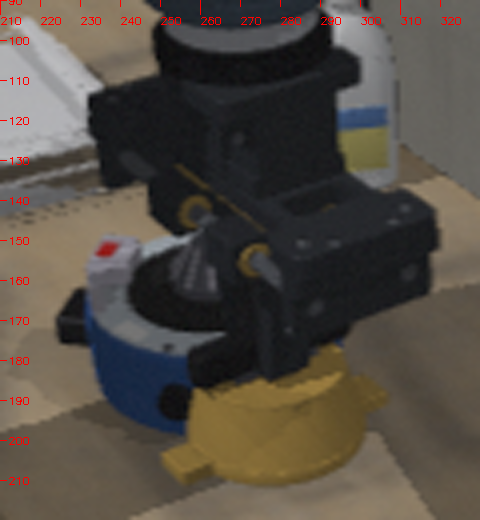

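The cap is held level, about 0.12 m up. I'll turn it to 15° and travel to the mill.

```bash
python3 -m jog '[{"delta_rot":[0,0,-0.078],"linear":[0,0,0],"fingers":0.5},{"delta_rot":[0,0,-0.078],"linear":[0,0,0],"fingers":0.5},{"delta_rot":[0,0,-0.078],"linear":[0,0,0],"fingers":0.5},{"delta_rot":[0,0,0],"linear":[0,0,0],"fingers":0.5}]' | head -2
python3 go.py 0.5342 0.2676 0.165 105
```

```text
t: 4.65
tcp_pos: [0.4401, 0.0298, 0.1623]
t 4.65 tcp [0.4401 0.0298 0.1623] ang 104.99880957737841 F [ 0.6333  0.073  -0.9656] T [0.0959 0.029  0.0161] w 0.013724847830593669
tool shift cm [20.5393 15.2435 -0.2824] rz rad -0.0000 R22 [-0.0028  0.0005 -1.    ]
```

```bash
python3 -m jog '[{"delta_rot":[0,0,0],"linear":[1.5,1.1,0],"fingers":0.5},{"delta_rot":[0,0,0],"linear":[2.5,1.9,0],"fingers":0.5},{"delta_rot":[0,0,0],"linear":[2.5,1.9,0],"fingers":0.5},{"delta_rot":[0,0,0],"linear":[2.5,1.9,0],"fingers":0.5},{"delta_rot":[0,0,0],"linear":[2.5,1.9,0],"fingers":0.5}]' | head -2
python3 -m jog '[{"delta_rot":[0,0,0],"linear":[2.5,1.9,0],"fingers":0.5},{"delta_rot":[0,0,0],"linear":[2.5,1.9,0],"fingers":0.5},{"delta_rot":[0,0,0],"linear":[2.0,1.5,0],"fingers":0.5},{"delta_rot":[0,0,0],"linear":[1.5,1.0,0],"fingers":0.5},{"delta_rot":[0,0,0],"linear":[0.5,0.2,0],"fingers":0.5}]' | head -2
python3 -m jog '[{"delta_rot":[0,0,0],"linear":[0,0,0],"fingers":0.5},{"delta_rot":[0,0,0],"linear":[0,0,0],"fingers":0.5},{"delta_rot":[0,0,0],"linear":[0,0,0],"fingers":0.5}]' | head -2
python3 go.py 0.5342 0.2676 0.165 105
python3 - <<'E'
from plant import optics; from h import *
S=optics.snapshot("scene")
crop(S["image"],215,90,100,110,5,"pics/s3.png")
S=optics.snapshot("top")
crop(S["image"],184,150,100,100,5,"pics/t3.png")
E
```

```text
t: 5.15
tcp_pos: [0.4952, 0.1642, 0.1626]
t: 5.65
tcp_pos: [0.5348, 0.2682, 0.1624]
t: 5.95
tcp_pos: [0.5349, 0.2659, 0.1635]
t 5.95 tcp [0.5349 0.2659 0.1635] ang 104.8915357298443 F [ 0.3109 -0.7951 -1.1145] T [0.0053 0.0621 0.0012] w 0.013946682375683328
tool shift cm [ 0.1808 -0.0234 -0.1485] rz rad -0.0019 R22 [-0.0006 -0.0004 -1.    ]
```

View pics/s3.png

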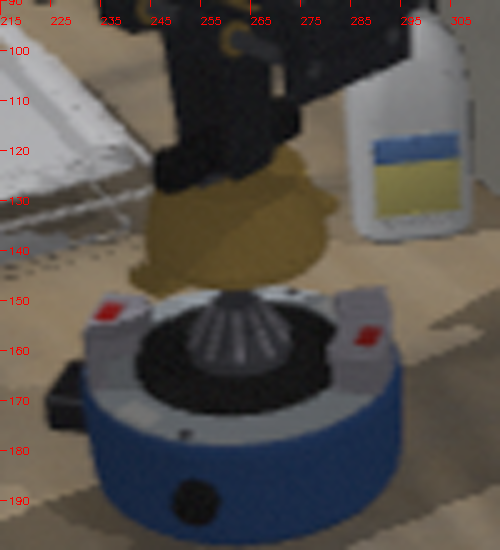

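View pics/t3.png

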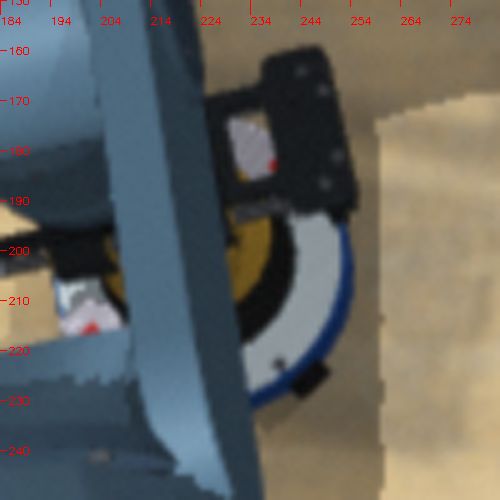

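The cap is level above the cone, with the ears pointing at the gaps. I'll descend in stages and watch the force.

```bash
python3 -m jog '[{"delta_rot":[0,0,0],"linear":[0.1,0,0.5],"fingers":0.5},{"delta_rot":[0,0,0],"linear":[0,0,0.5],"fingers":0.5},{"delta_rot":[0,0,0],"linear":[0,0,0.5],"fingers":0.5},{"delta_rot":[0,0,0],"linear":[0,0,0.3],"fingers":0.5},{"delta_rot":[0,0,0],"linear":[0,0,0],"fingers":0.5}]' | head -2
python3 go.py 0.5342 0.2676 0.1077 105
python3 -m jog '[{"delta_rot":[0,0,0],"linear":[0,0,0],"fingers":0.5}]' | head -2
python3 go.py 0.5342 0.2676 0.1077 105
```

```text
t: 6.55
tcp_pos: [0.5344, 0.2677, 0.1448]
t 6.55 tcp [0.5344 0.2677 0.1448] ang 104.96715707066029 F [ 0.2479 -0.7714 -1.4792] T [ 0.0344  0.0243 -0.0259] w 0.013885813750623505
tool shift cm [-0.0025 -0.0205  3.7149] rz rad -0.0006 R22 [-0.0014 -0.0004 -1.    ]
t: 6.65
tcp_pos: [0.5349, 0.2679, 0.1456]
t 6.65 tcp [0.5349 0.2679 0.1456] ang 104.97130925105131 F [ 0.0585 -0.2688 -2.2311] T [ 0.0159 -0.0007  0.0395] w 0.01398134287649474
tool shift cm [-0.0062 -0.0762  3.7893] rz rad -0.0005 R22 [-0.0002 -0.0001 -1.    ]
```

```bash
python3 -m jog '[{"delta_rot":[0,0,0],"linear":[0,-0.03,0.5],"fingers":0.5},{"delta_rot":[0,0,0],"linear":[0,0,0.5],"fingers":0.5},{"delta_rot":[0,0,0],"linear":[0,0,0.5],"fingers":0.5},{"delta_rot":[0,0,0],"linear":[0,0,0.5],"fingers":0.5},{"delta_rot":[0,0,0],"linear":[0,0,0],"fingers":0.5}]' | head -2
python3 go.py 0.5342 0.2676 0.1077 105
python3 -m jog '[{"delta_rot":[0,0,0],"linear":[0,0,0.5],"fingers":0.5},{"delta_rot":[0,0,0],"linear":[0,0,0.5],"fingers":0.5},{"delta_rot":[0,0,0],"linear":[0,0,0.4],"fingers":0.5},{"delta_rot":[0,0,0],"linear":[0,0,0],"fingers":0.5}]' | head -2
python3 go.py 0.5342 0.2676 0.1077 105
```

```text
t: 7.15
tcp_pos: [0.534, 0.2676, 0.1245]
t 7.15 tcp [0.534  0.2676 0.1245] ang 104.96793842375489 F [-0.6284 -0.2135 -1.5553] T [-0.0281  0.0386  0.0067] w 0.013643932208670478
tool shift cm [-0.0021  0.0274  1.6834] rz rad -0.0006 R22 [-0.0018 -0.0005 -1.    ]
t: 7.55
tcp_pos: [0.5341, 0.2676, 0.1108]
t 7.55 tcp [0.5341 0.2676 0.1108] ang 104.96495238558231 F [-0.1667  0.6692 -1.2178] T [0.0732 0.0167 0.0047] w 0.013515394442366399
tool shift cm [-0.0041  0.0093  0.312 ] rz rad -0.0006 R22 [-0.0014 -0.0003 -1.    ]
```

```bash
python3 -m jog '[{"delta_rot":[0,0,0],"linear":[0,0,0.25],"fingers":0.5},{"delta_rot":[0,0,0],"linear":[0,0,0.15],"fingers":0.5},{"delta_rot":[0,0,0],"linear":[0,0,0],"fingers":0.5}]' | head -2
python3 go.py 0.5342 0.2676 0.1047 105
python3 - <<'E'
from plant import optics; from h import *
S=optics.snapshot("scene")
crop(S["image"],215,100,100,105,5,"pics/s4.png")
E
```

```text
t: 7.85
tcp_pos: [0.5348, 0.2678, 0.1079]
t 7.85 tcp [0.5348 0.2678 0.1079] ang 104.96830838791524 F [ 0.7883  0.2335 -1.3344] T [-0.0064 -0.0316  0.0373] w 0.013838322452139193
tool shift cm [-0.0057 -0.0646  0.3216] rz rad -0.0006 R22 [ 0.0003  0.0001 -1.    ]
```

View pics/s4.png

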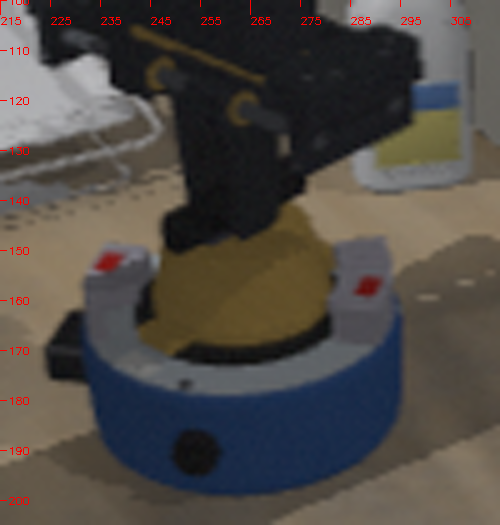

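The cap is over the cone, with an ear in the front-left gap at about (243,165). I'll press it down until the force reads 10 N.

```bash
python3 -m jog '[{"delta_rot":[0,0,0],"linear":[0,0,0.15],"fingers":0.5},{"delta_rot":[0,0,0],"linear":[0,0,0.15],"fingers":0.5},{"delta_rot":[0,0,0],"linear":[0,0,0],"fingers":0.5},{"delta_rot":[0,0,0],"linear":[0,0,0],"fingers":0.5}]' | head -2
python3 go.py 0.5342 0.2676 0.1047 105
```

```text
t: 8.3
tcp_pos: [0.535, 0.2679, 0.1055]
t 8.3 tcp [0.535  0.2679 0.1055] ang 104.9693754707799 F [-0.8491 -1.3697  6.0228] T [-0.0733  0.3918 -0.0191] w 0.013819762817212313
tool shift cm [-0.0055 -0.0867  0.0833] rz rad -0.0005 R22 [ 0.0009  0.0002 -1.    ]
```

```bash
python3 -m jog '[{"delta_rot":[0,0,0],"linear":[0,0,0.1],"fingers":0.5},{"delta_rot":[0,0,0],"linear":[0,0,0.1],"fingers":0.5},{"delta_rot":[0,0,0],"linear":[0,0,0],"fingers":0.5},{"delta_rot":[0,0,0],"linear":[0,0,0],"fingers":0.5}]' | head -2
python3 go.py 0.5342 0.2676 0.1047 105
```

```text
t: 8.7
tcp_pos: [0.5353, 0.2679, 0.1041]
t 8.7 tcp [0.5353 0.2679 0.1041] ang 104.97047767872002 F [-3.2919 -0.7892  8.764 ] T [-0.1246  0.5286  0.0561] w 0.013696398686834163
tool shift cm [-0.0052 -0.1152 -0.0585] rz rad -0.0005 R22 [ 0.0016  0.0004 -1.    ]
```

```bash
python3 -m jog '[{"delta_rot":[0,0,0.06],"linear":[0,-0.05,0],"fingers":0.5},{"delta_rot":[0,0,0.06],"linear":[0,0,0],"fingers":0.5},{"delta_rot":[0,0,0.06],"linear":[0,0,0],"fingers":0.5},{"delta_rot":[0,0,0.06],"linear":[0,0,0],"fingers":0.5},{"delta_rot":[0,0,0.06],"linear":[0,0,0],"fingers":0.5}]' | head -2
python3 go.py 0.5342 0.2676 0.1041 45
```

```text
t: 9.2
tcp_pos: [0.5358, 0.2679, 0.1045]
t 9.2 tcp [0.5358 0.2679 0.1045] ang 87.64804259923116 F [ 0.4192 -0.971   7.5731] T [-0.0807  0.0891  0.0535] w 0.013738074318506089
tool shift cm [-0.0393 -0.1581  0.0407] rz rad 0.7443 R22 [ 0.0038  0.0008 -1.    ]
```

```bash
python3 -m jog '[{"delta_rot":[0,0,0.06],"linear":[0,-0.05,0.06],"fingers":0.5},{"delta_rot":[0,0,0.06],"linear":[0,0,0],"fingers":0.5},{"delta_rot":[0,0,0.06],"linear":[0,0,0],"fingers":0.5},{"delta_rot":[0,0,0.06],"linear":[0,0,0],"fingers":0.5},{"delta_rot":[0,0,0],"linear":[0,0,0],"fingers":0.5}]' | head -2
python3 go.py 0.5342 0.2676 0.1041 45
```

```text
t: 9.7
tcp_pos: [0.5355, 0.268, 0.1041]
t 9.7 tcp [0.5355 0.268  0.1041] ang 73.93760041289678 F [ 0.6136 -1.4076  8.2282] T [-0.1188  0.0895  0.0157] w 0.013363978712176408
tool shift cm [-0.0724 -0.111   0.0008] rz rad 0.5051 R22 [ 0.0042  0.0008 -1.    ]
```

```bash
python3 -m jog '[{"delta_rot":[0,0,0.05],"linear":[0,-0.05,0.03],"fingers":0.5},{"delta_rot":[0,0,0.05],"linear":[0,0,0],"fingers":0.5},{"delta_rot":[0,0,0.05],"linear":[0,0,0],"fingers":0.5},{"delta_rot":[0,0,0.05],"linear":[0,0,0],"fingers":0.5},{"delta_rot":[0,0,0],"linear":[0,0,0],"fingers":0.5}]' | head -2
python3 go.py 0.5342 0.2676 0.1041 45
python3 - <<'E'
from plant import optics; from h import *
S=optics.snapshot("scene")
crop(S["image"],215,100,100,105,5,"pics/s5.png")
E
```

```text
t: 10.2
tcp_pos: [0.535, 0.2681, 0.1038]
t 10.2 tcp [0.535  0.2681 0.1038] ang 62.492348843404834 F [ 0.2771 -0.257   9.0155] T [-0.0891  0.0973  0.0317] w 0.013878035764311427
tool shift cm [-0.0859 -0.0489 -0.0326] rz rad 0.3053 R22 [ 0.0043  0.0009 -1.    ]
```

View pics/s5.png

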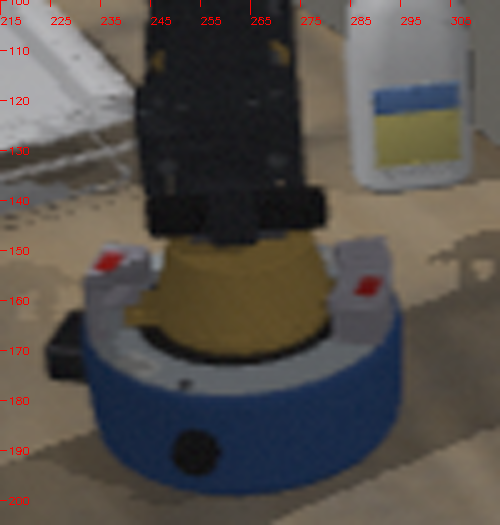

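The left ear, at about (241,163), is sliding under the left lug, and the strip behind it is now uncovered. I'll carry on turning to the stop.

```bash
python3 -m jog '[{"delta_rot":[0,0,0.05],"linear":[0,0,0.02],"fingers":0.5},{"delta_rot":[0,0,0.05],"linear":[0,0,0],"fingers":0.5},{"delta_rot":[0,0,0.05],"linear":[0,0,0],"fingers":0.5},{"delta_rot":[0,0,0.05],"linear":[0,0,0],"fingers":0.5},{"delta_rot":[0,0,0],"linear":[0,0,0],"fingers":0.5}]' | head -2
python3 go.py 0.5342 0.2676 0.1041 45
python3 -m jog '[{"delta_rot":[0,0,0.04],"linear":[0,0,0],"fingers":0.5},{"delta_rot":[0,0,0.04],"linear":[0,0,0],"fingers":0.5},{"delta_rot":[0,0,0.02],"linear":[0,0,0],"fingers":0.5},{"delta_rot":[0,0,0],"linear":[0,0,0],"fingers":0.5}]' | head -2
python3 go.py 0.5342 0.2676 0.1041 45
```

```text
t: 10.75
tcp_pos: [0.5352, 0.2681, 0.1038]
t 10.75 tcp [0.5352 0.2681 0.1038] ang 51.03726678777601 F [-0.5456 -0.4739  8.7104] T [-0.113   0.0738  0.0067] w 0.013940534025867686
tool shift cm [-0.1016 -0.0402 -0.0352] rz rad 0.1054 R22 [ 0.0046  0.0009 -1.    ]
t: 11.15
tcp_pos: [0.5356, 0.2684, 0.1038]
t 11.15 tcp [0.5356 0.2684 0.1038] ang 45.37564727500154 F [1.6902 1.7378 7.3464] T [ 0.0344 -0.2311  0.298 ] w 0.013656864029278131
tool shift cm [-0.1551 -0.0394 -0.0319] rz rad 0.0066 R22 [ 0.0057  0.0015 -1.    ]
```

Torque about z has risen to 0.3 N m at 45.4°. I'll nudge a bit further to seat the ears on the stops.

```bash
python3 -m jog '[{"delta_rot":[0,0,0.02],"linear":[0,0,0],"fingers":0.5},{"delta_rot":[0,0,0],"linear":[0,0,0],"fingers":0.5},{"delta_rot":[0,0,0],"linear":[0,0,0],"fingers":0.5}]' | head -2
python3 go.py 0.5342 0.2676 0.1041 45
python3 -m jog '[{"delta_rot":[0,0,0.02],"linear":[0,0,0],"fingers":0.5},{"delta_rot":[0,0,0],"linear":[0,0,0],"fingers":0.5},{"delta_rot":[0,0,0],"linear":[0,0,0],"fingers":0.5}]' | head -2
python3 go.py 0.5342 0.2676 0.1041 45
```

```text
t: 11.45
tcp_pos: [0.5361, 0.2687, 0.1039]
t 11.45 tcp [0.5361 0.2687 0.1039] ang 44.27389366415096 F [4.1199 1.9505 6.0965] T [ 0.274  -0.466   0.3954] w 0.01371038323729723
tool shift cm [-0.2084 -0.0527 -0.0254] rz rad -0.0127 R22 [ 0.0068  0.002  -1.    ]
t: 11.75
tcp_pos: [0.5364, 0.2689, 0.1039]
t 11.75 tcp [0.5364 0.2689 0.1039] ang 43.144689034945415 F [5.6137 3.2428 4.8822] T [ 0.4617 -0.7518  0.5065] w 0.013982598320450748
tool shift cm [-0.2523 -0.0572 -0.022 ] rz rad -0.0324 R22 [ 0.0078  0.0024 -1.    ]
```

Tz is rising along with a side force of about 6.5 N along +x/+y, which suggests one ear reached its stop first. I'll shift that way to centre the cap, then check again.

```bash
python3 -m jog '[{"delta_rot":[0,0,0],"linear":[0.1,0.05,0],"fingers":0.5},{"delta_rot":[0,0,0],"linear":[0.1,0.05,0],"fingers":0.5},{"delta_rot":[0,0,0],"linear":[0,0,0],"fingers":0.5},{"delta_rot":[0,0,0],"linear":[0,0,0],"fingers":0.5}]' | head -2
python3 go.py 0.5342 0.2676 0.1041 45
python3 - <<'E'
from plant import optics; from h import *
S=optics.snapshot("scene")
crop(S["image"],215,110,95,90,8,"pics/s6.png")
S=optics.snapshot("top")
crop(S["image"],184,150,90,90,6,"pics/t6.png")
E
```

```text
t: 12.15
tcp_pos: [0.5371, 0.2693, 0.1038]
t 12.15 tcp [0.5371 0.2693 0.1038] ang 43.147092140772834 F [-0.4026  0.8089  9.1699] T [0.1701 0.2204 0.421 ] w 0.013829954313393046
tool shift cm [-0.3277 -0.0725 -0.0327] rz rad -0.0323 R22 [ 0.0044  0.0015 -1.    ]
```

View pics/s6.png

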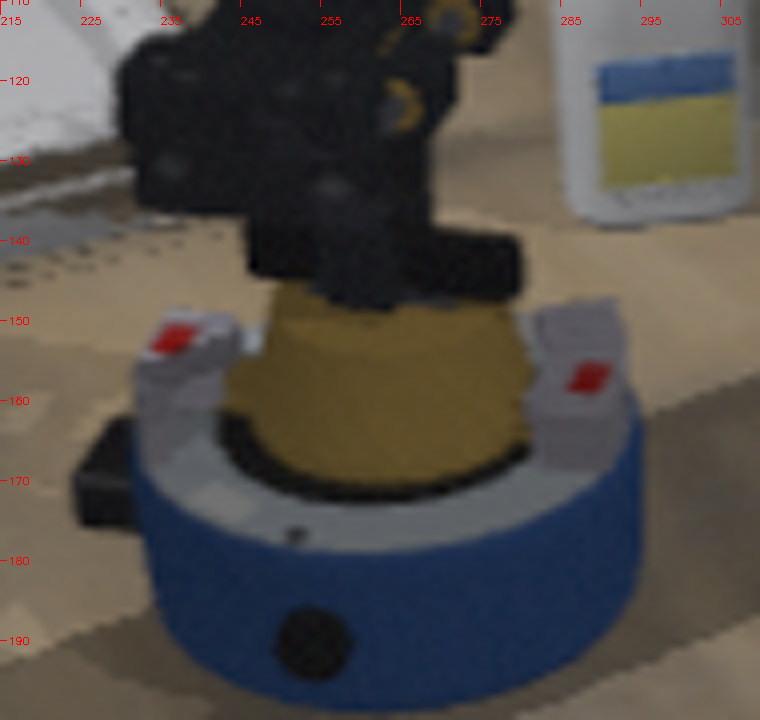

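View pics/t6.png

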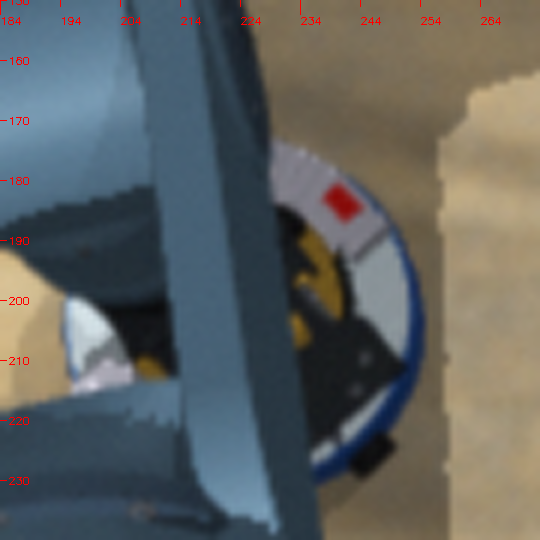

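```bash
python3 -m jog '[{"delta_rot":[0,0,0],"linear":[-0.1,-0.03,0],"fingers":0.5},{"delta_rot":[0,0,0],"linear":[0,0,0],"fingers":0.5},{"delta_rot":[0,0,0],"linear":[0,0,0],"fingers":0.5}]' | head -2
python3 go.py 0.5342 0.2676 0.1041 45
python3 -m jog '[{"delta_rot":[0,0,0],"linear":[0,0,0],"fingers":2},{"delta_rot":[0,0,0],"linear":[0,0,0],"fingers":3.5},{"delta_rot":[0,0,0],"linear":[0,0,0],"fingers":3.5},{"delta_rot":[0,0,0],"linear":[0,0,0],"fingers":3.5}]' | head -2
python3 go.py 0.5342 0.2676 0.1041 45
```

```text
t: 12.55
tcp_pos: [0.537, 0.2692, 0.1039]
t 12.55 tcp [0.537  0.2692 0.1039] ang 43.134088830862844 F [3.0491 2.3538 6.6952] T [ 0.4806 -0.38    0.4343] w 0.013812812346203386
tool shift cm [-0.3086 -0.0752 -0.0269] rz rad -0.0326 R22 [ 0.0064  0.0024 -1.    ]
t: 12.95
tcp_pos: [0.5342, 0.2678, 0.1014]
t 12.95 tcp [0.5342 0.2678 0.1014] ang 43.07669848371955 F [-0.3897 -0.1291  1.5775] T [-0.0813  0.0961 -0.0005] w 0.03515051383542629
tool shift cm [-0.0099  0.0129 -0.2698] rz rad -0.0336 R22 [-0.0006 -0.0003 -1.    ]
```

```bash
python3 -m jog '[{"delta_rot":[0,0,0],"linear":[0,0,-1],"fingers":3.5},{"delta_rot":[0,0,0],"linear":[0,0,-3],"fingers":3.5},{"delta_rot":[0,0,0],"linear":[0,0,-4],"fingers":3.5},{"delta_rot":[0,0,0],"linear":[0,-4.5,-1],"fingers":3.5},{"delta_rot":[0,0,0],"linear":[0,-4.5,0],"fingers":3.5}]' | head -2
python3 -m jog '[{"delta_rot":[0,0,0],"linear":[0,-4.5,0],"fingers":3.5},{"delta_rot":[0,0,0],"linear":[0,-4.5,0],"fingers":3.5},{"delta_rot":[0,0,0],"linear":[0,0,0],"fingers":3.5},{"delta_rot":[0,0,0],"linear":[0,0,0],"fingers":3.5}]' | head -2
python3 go.py 0.5342 0.2676 0.1041 45
python3 - <<'E'
from plant import optics; from h import *
S=optics.snapshot("scene"); cv2.imwrite("pics/s7f.png",S["image"])
crop(S["image"],215,130,95,70,8,"pics/s7.png")
S=optics.snapshot("top"); cv2.imwrite("pics/t7f.png",S["image"])
crop(S["image"],184,165,80,75,8,"pics/t7.png")
E
```

```text
t: 13.45
tcp_pos: [0.4745, 0.3343, 0.1952]
t: 13.85
tcp_pos: [0.4107, 0.4, 0.192]
t 13.85 tcp [0.4107 0.4    0.192 ] ang 43.232115123618485 F [ 0.5993 -0.5958 -0.9904] T [-0.0413 -0.0056  0.0232] w 0.035182757659638
tool shift cm [-0.0787 18.1017  8.7979] rz rad -0.0309 R22 [ 0.0005 -0.0001 -1.    ]
```

View pics/s7.png

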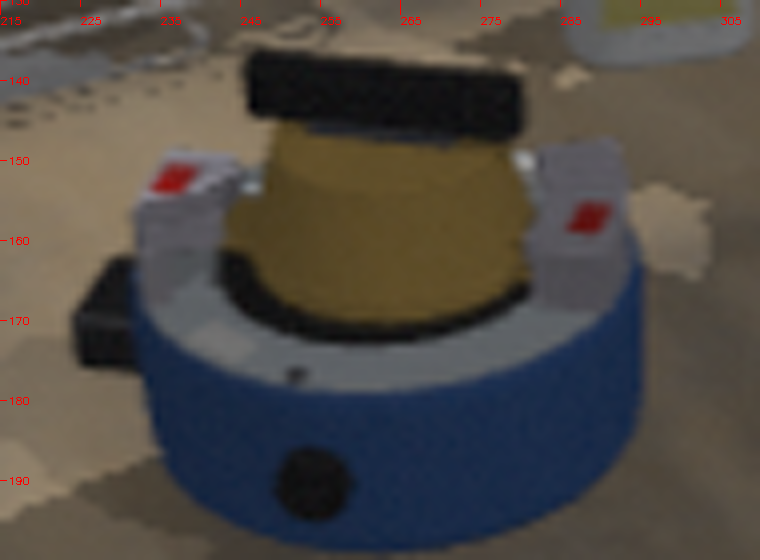

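View pics/t7.png

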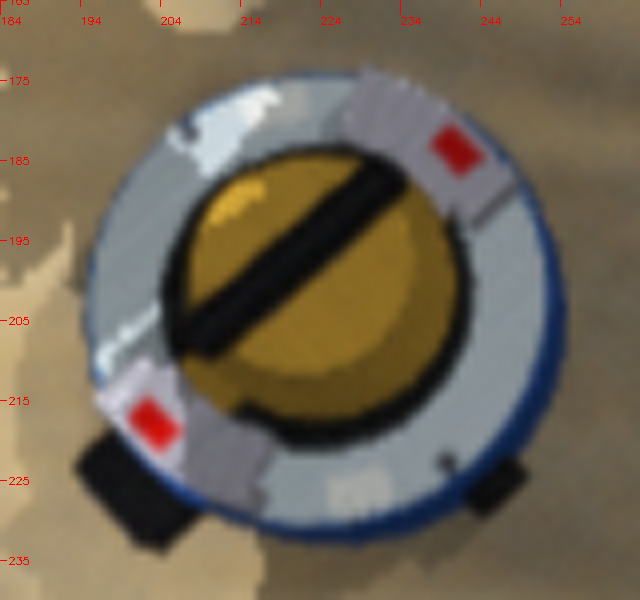

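Run:
```python
from plant import r, optics
from h import *
T=optics.snapshot("top"); S=optics.snapshot("scene")
np.set_printoptions(precision=4,suppress=True)
m=lambda im,x0,y0:cv2.inRange(im,(0,0,0),(28,28,28))
def tm(x,y,z): return w(T,184+x/8,165+y/8,z)
def sm(x,y,z): return w(S,215+x/8,130+y/8,z)
a=tm(390,172,.123);b=tm(195,342,.123);d=a-b;print("bar",a,b,(a+b)/2,np.linalg.norm(d),np.degrees(np.arctan2(d[1],d[0])))
a=sm(522,75,.123);b=sm(250,55,.123);d=a-b;print("bar sc far edge",a,b,(a+b)/2,np.linalg.norm(d),np.degrees(np.arctan2(d[1],d[0])))
# bar mask in top: fit minAreaRect on 4x upsample
im=T["image"]; g=cv2.resize(im[165:240,184:264],None,fx=8,fy=8,interpolation=cv2.INTER_CUBIC).max(axis=2)
mask=((g<45).astype(np.uint8))*255
poly=np.zeros_like(mask); cv2.fillPoly(poly,[np.array([[340,160],[375,150],[425,185],[230,370],[175,365],[172,325]])],255)
cv2.imwrite("pics/mask.png",mask&poly)
n,l,st,_=cv2.connectedComponentsWithStats(mask&poly); k=1+st[1:,4].argmax(); print(st[k])
p=np.argwhere(l==k)[:,::-1].astype(float)
X=np.array([tm(x,y,.123) for x,y in p[::7]]); c=X.mean(0); u=np.linalg.svd((X-c)[:,:2],full_matrices=False)[2][0]
print("fit",c,np.degrees(np.arctan2(u[1],u[0])))
# locked model projection for flange rim z .069
for off in (0,):
  e=[px(T,(.5342+.042*np.cos(t),.2676+.042*np.sin(t),.069)) for t in np.radians([-90,0,90,180])]
  print([((u-184)*8,(v-165)*8) for u,v in e])
```

```text
bar [0.5614 0.2364 0.123 ] [0.508  0.2913 0.123 ] [0.5347 0.2638 0.123 ] 0.07652053482146667 -45.79531534176168
bar sc far edge [0.5661 0.2352 0.123 ] [0.5078 0.2896 0.123 ] [0.537  0.2624 0.123 ] 0.07974880725601179 -43.00691010759258
[  172   154   234   205 13466]
fit [0.5333 0.2651 0.123 ] 133.82572242665464
[(np.float64(446.0568996751101), np.float64(294.02686281174283)), (np.float64(320.1957133310041), np.float64(159.95744622969664)), (np.float64(178.17470071210482), np.float64(286.6014058997223)), (np.float64(304.1230558227071), np.float64(422.5138040566328))]
```

View pics/mask.png

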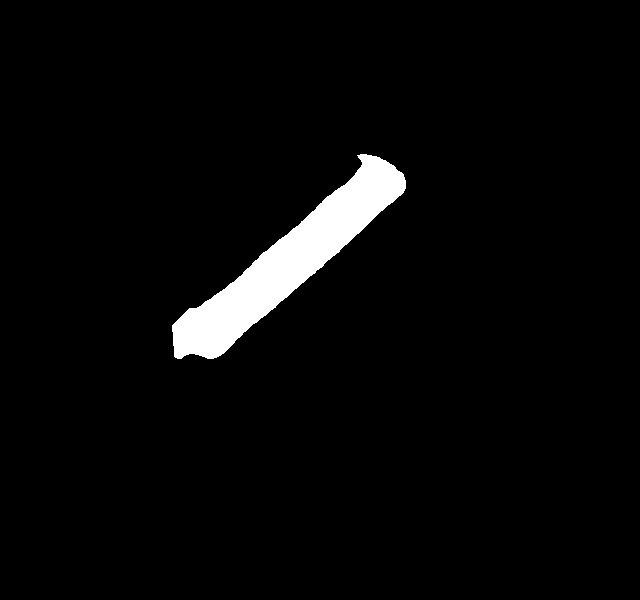

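The bar reads -45° to -46°, but its apparent position is a few mm off the axis. I'll overlay the locked-cap model on both views.

```bash
cat > ov.py <<'E'
import sys; from plant import optics; from h import *
def ov(cx,cy,cz,ang,tag,f=8):
    a=np.radians(ang); ex=np.array([np.cos(a),np.sin(a),0]); ey=np.array([-np.sin(a),np.cos(a),0]); O=np.array([cx,cy,cz]); Z=np.array([0,0,1.])
    th=np.linspace(0,2*np.pi,90)
    L=[]
    for z in (0,.008): L.append(([O+.042*(np.cos(t)*ex+np.sin(t)*ey)+z*Z for t in th],(0,255,0)))
    for z in (.042,.062): L.append(([O+x*ex+y*ey+z*Z for x,y in ((.042,.007),(-.042,.007),(-.042,-.007),(.042,-.007),(.042,.007))],(255,0,255) if z>.05 else (255,255,0)))
    for sg in (1,-1): L.append(([O+sg*x*ex+y*ey+.008*Z for x,y in ((.04,.0105),(.056,.0105),(.056,-.0105),(.04,-.0105))],(0,255,255)))
    M=np.array([.5342,.2676,0])
    for rr,z in ((.05,.064),(.076,.058)): L.append(([M+rr*np.array([np.cos(t),np.sin(t),0])+z*Z for t in th],(0,128,255)))
    for n,b in (("top",(184,165,80,75)),("scene",(215,130,95,70))):
        s=optics.snapshot(n); x0,y0,W,H=b
        c=cv2.resize(s["image"][y0:y0+H,x0:x0+W],None,fx=f,fy=f,interpolation=cv2.INTER_CUBIC)
        for P,col in L:
            q=np.array([px(s,p) for p in P]); q=((q-[x0,y0]+.5)*f).round().astype(int); cv2.polylines(c,[q],False,col,1)
        cv2.imwrite(f"pics/ov_{n}_{tag}.png",c)
if __name__=="__main__": ov(*map(float,sys.argv[1:5]),sys.argv[5])
E
python3 ov.py .5342 .2676 .061 -45 a
```

```text
(no output)
```

View pics/ov_top_a.png

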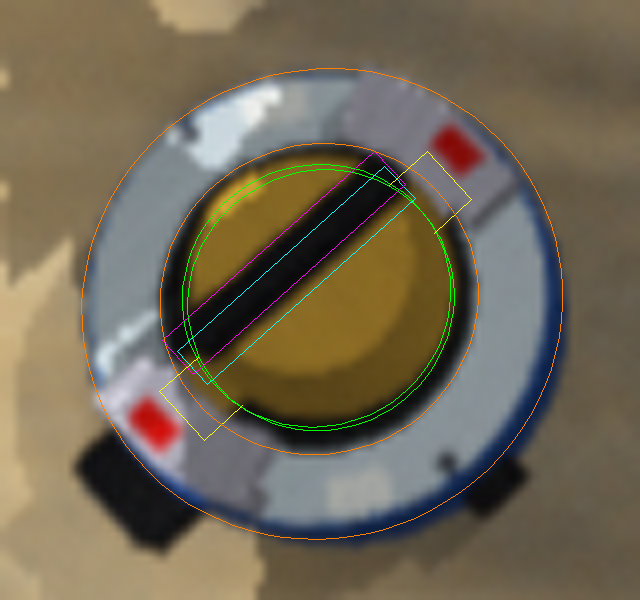

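View pics/ov_scene_a.png

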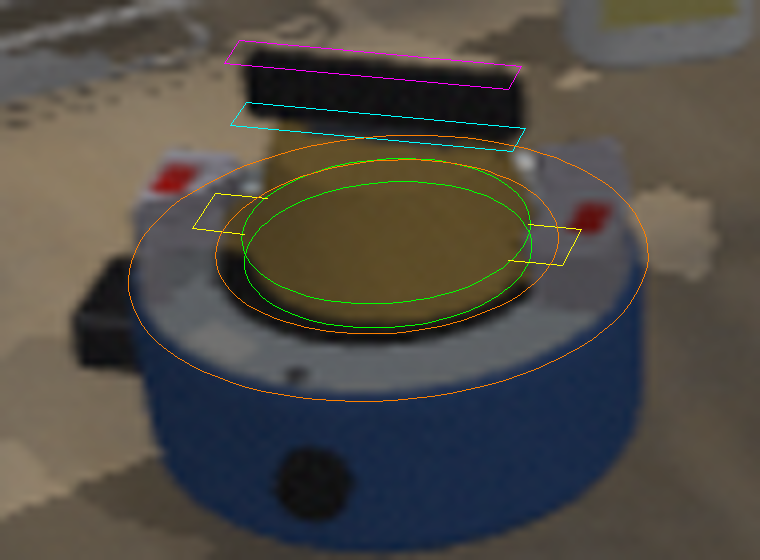

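```bash
cat > ang.py <<'E'
from plant import optics; from h import *
T=optics.snapshot("top"); x0,y0,f=184,165,8
c=cv2.resize(T["image"][y0:y0+75,x0:x0+80],None,fx=f,fy=f,interpolation=cv2.INTER_CUBIC)
g=c[:,:,2].astype(float)  # red
U=[];D=[]
for x in range(235,350,4):
    yc=int(342+(x-195)*(172-342)/(390-195)); col=g[:,x]
    y=yc+np.argmin(col[yc-12:yc+12])-12
    u=y
    while col[u]<65:u-=1
    d=y
    while col[d]<65:d+=1
    U.append(w(T,x0+x/f-.5+.5/f,y0+u/f-.5+.5/f,.123)[:2]);D.append(w(T,x0+x/f-.5+.5/f,y0+d/f-.5+.5/f,.113)[:2])
for P in (U,D):
    P=np.array(P);vx,vy,a,b=cv2.fitLine(P.astype(np.float32),cv2.DIST_HUBER,0,1e-4,1e-4).ravel()
    n=np.array([-vy,vx]); n*=np.sign(n.sum()); print("ang",np.degrees(np.arctan2(vy,vx)),"dist from axis along mill y", n@(np.array([a,b])-[.5342,.2676])*1000, "mm")
E
python3 ang.py
```

```text
ang -45.652035 dist from axis along mill y 6.822255024046068 mm
ang -46.30396 dist from axis along mill y -6.843684391179142 mm
```

The bar is at about -46° and centred across itself, so the ears look to be at the stops. The remaining question is an apparent offset of about 3 mm along the bar, so I'll fit the flange and ring arcs.

```bash
cat > arc.py <<'E'
from plant import optics; from h import *
from scipy.optimize import least_squares
T=optics.snapshot("top"); x0,y0,f=184,165,8
c=cv2.resize(T["image"][y0:y0+75,x0:x0+80],None,fx=f,fy=f,interpolation=cv2.INTER_CUBIC).astype(float)
sat=c[:,:,2]-c[:,:,0]; lum=c.max(2)
vis=c.copy().clip(0,255).astype(np.uint8)
F=[];Rg=[]
for t in np.radians(np.r_[-30:105:3, 150:185:3]):
    d=np.array([np.cos(t),np.sin(t)]); st=np.array([316,290.])
    ok=[];dk=None
    for k in np.arange(90,175,.5):
        x,y=(st+k*d).round().astype(int)
        if sat[y,x]>25: ok.append(k)
        if lum[y,x]<50: dk=k
    if ok: 
        k=max(ok); q=st+k*d; F.append(w(T,x0+(q[0]+.5)/f-.5,y0+(q[1]+.5)/f-.5,.067)[:2]); cv2.circle(vis,tuple(q.astype(int)),2,(0,255,0),-1)
    if dk and dk<170: q=st+dk*d; Rg.append(w(T,x0+(q[0]+.5)/f-.5,y0+(q[1]+.5)/f-.5,.063)[:2]); cv2.circle(vis,tuple(q.astype(int)),2,(255,0,0),-1)
for n,P,r0 in (("flange",F,.042),("ring",Rg,.05)):
    P=np.array(P); s=least_squares(lambda v:np.hypot(P[:,0]-v[0],P[:,1]-v[1])-v[2],[.5342,.2676,r0],loss="soft_l1",f_scale=.001)
    s2=least_squares(lambda v:np.hypot(P[:,0]-v[0],P[:,1]-v[1])-r0,[.5342,.2676],loss="soft_l1",f_scale=.001)
    print(n,len(P),s.x.round(4),s2.x.round(4))
cv2.imwrite("pics/arc.png",vis)
E
python3 arc.py
```

```text
flange 51 [0.5373 0.2664 0.0428] [0.5366 0.2658]
ring 56 [0.5348 0.2684 0.0483] [0.5365 0.2693]
```

View pics/arc.png

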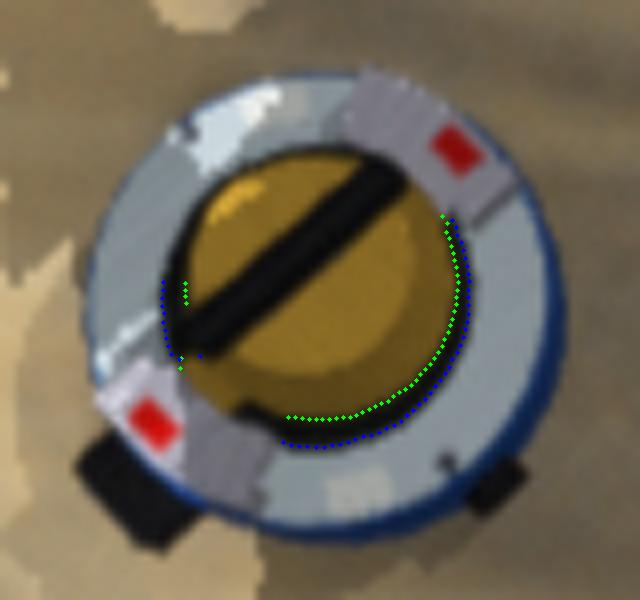

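The cap sits about 3 mm off the axis along the bar, which is within the play. There is plenty of time, so I'll re-grip it, centre it and test that it's tight against the stops.

```bash
python3 -m jog '[{"delta_rot":[0,0,-0.014],"linear":[0,4,0],"fingers":4},{"delta_rot":[0,0,0],"linear":[0,4.5,0],"fingers":4},{"delta_rot":[0,0,0],"linear":[0,4.5,0],"fingers":4},{"delta_rot":[0,0,0],"linear":[0,4,0],"fingers":4},{"delta_rot":[0,0,0],"linear":[0,1.3,0],"fingers":4}]' | head -2
python3 -m jog '[{"delta_rot":[0,0,0],"linear":[0,0,1],"fingers":4},{"delta_rot":[0,0,0],"linear":[0,0,1],"fingers":4},{"delta_rot":[0,0,0],"linear":[0,0,0],"fingers":4}]' | head -2
python3 go.py 0.5366 0.2656 0.1045 44
```

```text
t: 14.75
tcp_pos: [0.5406, 0.2638, 0.1917]
t: 15.05
tcp_pos: [0.5353, 0.2679, 0.1689]
t 15.05 tcp [0.5353 0.2679 0.1689] ang 43.97375217037958 F [ 0.0901 -1.1526 -1.096 ] T [-0.0561  0.0197 -0.0175] w 0.040086662473421235
tool shift cm [-0.0409  0.2735  6.4413] rz rad -0.0005 R22 [-0.0046 -0.0009 -1.    ]
```

```bash
python3 -m jog '[{"delta_rot":[0,0,0],"linear":[0,0.1,2],"fingers":4},{"delta_rot":[0,0,0],"linear":[0,0,2],"fingers":4},{"delta_rot":[0,0,0],"linear":[0,0,1],"fingers":4},{"delta_rot":[0,0,0],"linear":[0,0,0.5],"fingers":4},{"delta_rot":[0,0,0],"linear":[0,0,0],"fingers":4}]' | head -2
python3 -m jog '[{"delta_rot":[0,0,0],"linear":[0,0,0],"fingers":4}]'|head -2
python3 go.py 0.5366 0.2656 0.1045 44
```

```text
t: 15.55
tcp_pos: [0.5379, 0.267, 0.1162]
t: 15.65
tcp_pos: [0.5389, 0.2669, 0.1174]
t 15.65 tcp [0.5389 0.2669 0.1174] ang 43.91655323681962 F [-0.0473  0.1746 -0.1938] T [-0.0241  0.0261  0.0226] w 0.039943804434884315
tool shift cm [-0.2556 -0.0698  1.2894] rz rad -0.0015 R22 [ 0.0011  0.0003 -1.    ]
```

```bash
python3 -m jog '[{"delta_rot":[0,0,0],"linear":[-0.15,0,0.5],"fingers":4},{"delta_rot":[0,0,0],"linear":[-0.05,0,0.4],"fingers":4},{"delta_rot":[0,0,0],"linear":[0,0,0.2],"fingers":4},{"delta_rot":[0,0,0],"linear":[0,0,0],"fingers":4},{"delta_rot":[0,0,0],"linear":[0,0,0],"fingers":4}]' | head -2
python3 go.py 0.5366 0.2656 0.1045 44
```

```text
t: 16.15
tcp_pos: [0.5372, 0.265, 0.1056]
t 16.15 tcp [0.5372 0.265  0.1056] ang 43.88193606104666 F [ 0.2649 -0.6781  0.101 ] T [-0.0348  0.0055  0.0527] w 0.039910123823790465
tool shift cm [ 0.0009 -0.0845  0.1121] rz rad -0.0021 R22 [-0. -0. -1.]
```

Centred on the bar. I'll grip, and then read the load before shifting.

```bash
python3 -m jog '[{"delta_rot":[0,0,0],"linear":[0,0,0.1],"fingers":2.5},{"delta_rot":[0,0,0],"linear":[0,0,0],"fingers":0.5},{"delta_rot":[0,0,0],"linear":[0,0,0],"fingers":0.5},{"delta_rot":[0,0,0],"linear":[0,0,0],"fingers":0.5},{"delta_rot":[0,0,0],"linear":[0,0,0],"fingers":0.5}]' | head -2
python3 go.py 0.5366 0.2656 0.1045 44
python3 -m jog '[{"delta_rot":[0,0,0],"linear":[0,-0.1,0.05],"fingers":0.5},{"delta_rot":[0,0,0],"linear":[0,-0.1,0.05],"fingers":0.5},{"delta_rot":[0,0,0],"linear":[0,-0.1,0],"fingers":0.5},{"delta_rot":[0,0,0],"linear":[0,0,0],"fingers":0.5},{"delta_rot":[0,0,0],"linear":[0,0,0],"fingers":0.5}]' | head -2
python3 go.py 0.5345 0.268 0.1045 44
```

```text
t: 16.65
tcp_pos: [0.5384, 0.2662, 0.1048]
t 16.65 tcp [0.5384 0.2662 0.1048] ang 43.907556909644775 F [ 5.8165  5.8304 -5.4341] T [ 0.8468 -0.7431  0.2125] w 0.01371859766265442
tool shift cm [-0.1706 -0.0802  0.0296] rz rad -0.0016 R22 [ 0.0032  0.0024 -1.    ]
t: 17.15
tcp_pos: [0.5377, 0.2671, 0.1048]
t 17.15 tcp [0.5377 0.2671 0.1048] ang 43.908774449525836 F [ 7.568  -0.9041 -0.6259] T [-0.1225 -0.9225  0.2974] w 0.013486949656568036
tool shift cm [-0.1659 -0.2893  0.0237] rz rad -0.0016 R22 [ 0.0057  0.0003 -1.    ]
```

```bash
python3 -m jog '[{"delta_rot":[0,0,0],"linear":[0.1,0,0.15],"fingers":0.5},{"delta_rot":[0,0,0],"linear":[0.05,-0.05,0.1],"fingers":0.5},{"delta_rot":[0,0,0],"linear":[0,0,0.05],"fingers":0.5},{"delta_rot":[0,0,0],"linear":[0,0,0],"fingers":0.5}]' | head -2
python3 go.py 0.5345 0.268 0.1045 44
```

```text
t: 17.55
tcp_pos: [0.5384, 0.2683, 0.1043]
t 17.55 tcp [0.5384 0.2683 0.1043] ang 43.90049302451947 F [-1.2093 -4.8123 17.425 ] T [-0.9228  0.4939  0.0991] w 0.013898010471967067
tool shift cm [-0.2983 -0.2516 -0.0223] rz rad -0.0017 R22 [ 0.0055 -0.0004 -1.    ]
```

```bash
python3 -m jog '[{"delta_rot":[0,0,0],"linear":[-0.05,-0.1,-0.06],"fingers":0.5},{"delta_rot":[0,0,0],"linear":[-0.05,-0.1,-0.06],"fingers":0.5},{"delta_rot":[0,0,0],"linear":[0,0,0],"fingers":0.5},{"delta_rot":[0,0,0],"linear":[0,0,0],"fingers":0.5}]' | head -2
python3 go.py 0.5345 0.268 0.1045 44
```

```text
t: 17.95
tcp_pos: [0.5364, 0.2695, 0.1044]
t 17.95 tcp [0.5364 0.2695 0.1044] ang 43.89606484275438 F [ 3.0383 -1.6221  8.9201] T [-0.3311 -0.3811  0.0999] w 0.013899945130619151
tool shift cm [-0.2408 -0.0269 -0.0103] rz rad -0.0018 R22 [ 0.0061  0.0007 -1.    ]
```

The cap has moved about 3.7 mm along the bar. Next is the twist test against the stops.

```bash
python3 -m jog '[{"delta_rot":[0,0,0.02],"linear":[0,0.05,0],"fingers":0.5},{"delta_rot":[0,0,0.02],"linear":[0,0,0],"fingers":0.5},{"delta_rot":[0,0,0],"linear":[0,0,0],"fingers":0.5},{"delta_rot":[0,0,0],"linear":[0,0,0],"fingers":0.5}]' | head -2
python3 go.py 0.5345 0.268 0.1045 44
```

```text
t: 18.35
tcp_pos: [0.5366, 0.2695, 0.1044]
t 18.35 tcp [0.5366 0.2695 0.1044] ang 41.665942491338626 F [2.1819 0.2183 8.5276] T [-0.0185 -0.2809  0.5693] w 0.014104437606692877
tool shift cm [-0.2602 -0.0268 -0.0112] rz rad -0.0407 R22 [ 0.006   0.0011 -1.    ]
```

```bash
python3 -m jog '[{"delta_rot":[0,0,-0.015],"linear":[0.05,0.05,-0.04],"fingers":0.5},{"delta_rot":[0,0,-0.015],"linear":[0.02,0,-0.04],"fingers":0.5},{"delta_rot":[0,0,0],"linear":[0,0,0],"fingers":0.5},{"delta_rot":[0,0,0],"linear":[0,0,0],"fingers":0.5}]' | head -2
python3 go.py 0.5345 0.268 0.1045 44
```

```text
t: 18.75
tcp_pos: [0.5367, 0.2695, 0.1045]
t 18.75 tcp [0.5367 0.2695 0.1045] ang 43.34472534673143 F [0.5509 0.8416 5.8902] T [-0.0179 -0.1557  0.2525] w 0.01368954117226758
tool shift cm [-0.2648 -0.038   0.0025] rz rad -0.0114 R22 [ 0.0042  0.0009 -1.    ]
```

Forces are small and there is a slight clockwise preload. I'll release and lift clear.

```bash
python3 -m jog '[{"delta_rot":[0,0,0],"linear":[0,0,-0.05],"fingers":2.5},{"delta_rot":[0,0,0],"linear":[0,0,-0.05],"fingers":4},{"delta_rot":[0,0,0],"linear":[0,0,-0.1],"fingers":4},{"delta_rot":[0,0,0],"linear":[0,0,0],"fingers":4}]' | head -2
python3 go.py 0.5345 0.268 0.1045 44
python3 -m jog '[{"delta_rot":[0,0,0],"linear":[0,0,-1],"fingers":4},{"delta_rot":[0,0,0],"linear":[0,0,-3],"fingers":4},{"delta_rot":[0,0,0],"linear":[0,0,-4],"fingers":4},{"delta_rot":[0,0,0],"linear":[0,-4.5,-1],"fingers":4},{"delta_rot":[0,0,0],"linear":[0,-4.5,0],"fingers":4}]' | head -2
python3 -m jog '[{"delta_rot":[0,0,0],"linear":[0,-4.5,0],"fingers":4},{"delta_rot":[0,0,0],"linear":[0,-4.5,0],"fingers":4},{"delta_rot":[0,0,0],"linear":[0,0,0],"fingers":4},{"delta_rot":[0,0,0],"linear":[0,0,0],"fingers":4}]' | head -2
python3 ov.py .5342 .2676 .061 -45 b; python3 ang.py; python3 arc.py
python3 - <<'E'
from plant import optics; import cv2
s=optics.snapshot("top"); cv2.imwrite("pics/t9f.png",s["image"])
E
```

```text
t: 19.15
tcp_pos: [0.5346, 0.269, 0.1044]
t 19.15 tcp [0.5346 0.269  0.1044] ang 43.3120580130237 F [-0.3329 -0.4577  0.1328] T [ 0.0231  0.0278 -0.016 ] w 0.039833665380475225
tool shift cm [-0.0798  0.064  -0.0101] rz rad -0.0120 R22 [-0.0006 -0.0001 -1.    ]
t: 19.65
tcp_pos: [0.4749, 0.3353, 0.1985]
t: 20.05
tcp_pos: [0.4108, 0.4008, 0.1953]
ang -45.245483 dist from axis along mill y 6.667426854238798 mm
ang -45.98339 dist from axis along mill y -7.028254907205377 mm
flange 52 [0.5351 0.269  0.043 ] [0.5343 0.2683]
ring 56 [0.5347 0.2684 0.0482] [0.5364 0.2693]
```

View pics/ov_top_b.png

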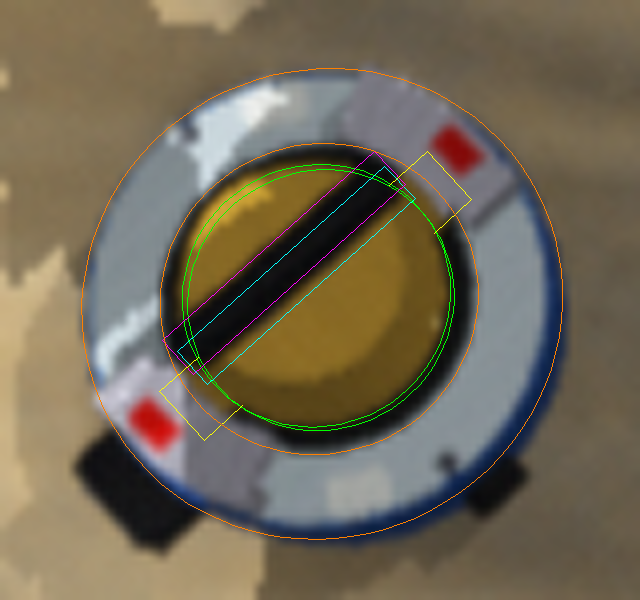

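View pics/ov_scene_b.png

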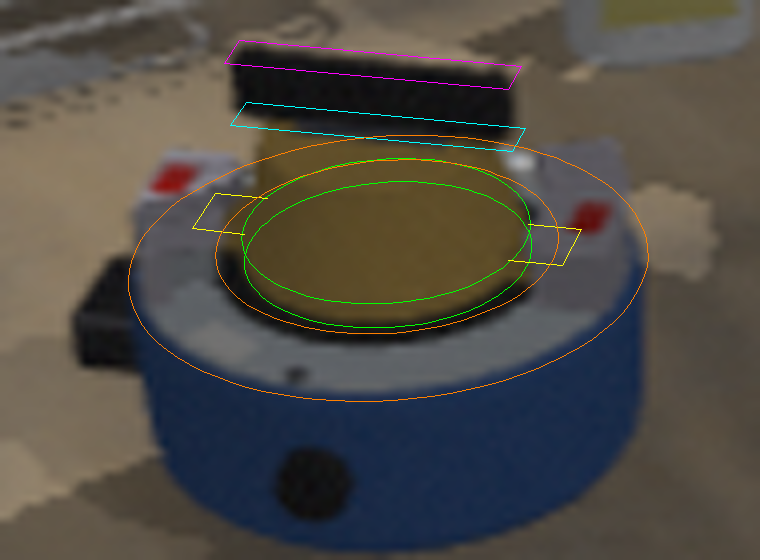

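View pics/t9f.png

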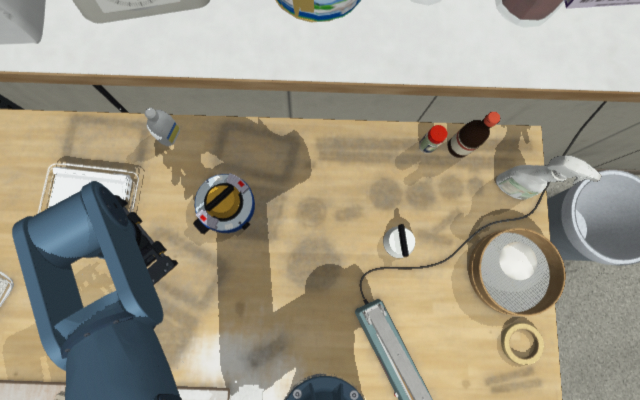

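The flange and ring centres now agree within about 1 mm and the bar lies at about -45.6° against the mill's -45°. The ears are under the lugs, the white lid is unmoved at (400,241), and the arm is clear of everything.

```bash
python3 -c "
from plant import r
r.job_done(); o=r.get_obs(); print(o['t'],o['force'])"
```

```text
the job is handed in; nothing more can be done
the job is handed in; nothing more can be done
```

The mill is closed: the brass cap is on the cone, twisted clockwise to the stops and released, and the job was handed in at about 20.5 s. I picked the cap up by its bar, set it over the cone with the ears in the gaps, pressed to about 10 N and turned it 60° clockwise.

- **Centring:** After the first release the cap sat about 3 mm off the axis along its bar. I re-gripped it, moved it to the centre and twisted it against the stops again.
- **Stops:** In that second twist the torque rose from 0.1 to 0.57 N m over about 2° with little side force, so both ears were against their stops.
- **Last camera check:** The bar is at about -45.6°, against about -45° for the mill's axis. The flange and ring centres agree within about 1 mm. The white lid is unmoved and the arm is clear.
- **What disagreed:** Camera and robot positions differed by about 2 mm. Until I corrected for that, one ear reached its stop first, and pressing peaked at 17 N for a moment.
- **Not measured:** I could not read the seal directly. That it is pressed about 3 mm is inferred from the tool height and the ears being under the lugs.

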